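# Reset the tripped pump drive through its finger well

### The arm

A 6-joint arm with a two-finger parallel gripper is mounted at the origin on the work surface. World frame = base frame: x ahead of the robot, y to its left, z up, the work surface at z = 0. Lengths are in mm, angles in rad, forces in N, time in s.
With the tool pointing down it reaches from about 275 to 750 mm from the base axis. Payload 10.2 kg.
Tool frame: the origin (TCP) lies midway between the tips of the shut fingers; the grasp point (between the pads) lies 19 mm behind it (ctrl.grip_depth is the distance from the TCP to the grasp point, in mm); y points along the fingers, x is the direction in which the jaws open and shut, and the axes are right-handed (so a half turn about y gives the same grasp; the last joint's range is limited). The gripper opens to 85 mm and grips with 20 to 120 N. Pads are 22 mm wide; open, the fingers measure 114 mm over their backs; the gripper's body (76 mm by 85 mm) begins 54 mm behind the grasp point. The pads swing forward as they close: fully open they stand 13 mm farther back than shut.
Start: joints at [-1.326, 0.313, 1.498, -0, 1.331, -0.223], TCP at [236.724, -468.607, 231.294] pointing down, gripper open.
Joint ranges: [-2.94, 2.94], [-0.97, 2.17], [0.19, 2.56], [-1.23, 4.37], [0.02, 3.11], [-2.88, 2.88]. Speed limits (rad/s): [2.39, 2.39, 3.01, 3.14, 3.14, 3.14].

### API

Orientations are given as a unit quaternion [w, x, y, z].
In Python, from rig import ctrl gives the robot as it stands. The module is installed in compiled form; this text tells all that it offers.
- The arm moves only by the tool drive_tool, never from a script. Its arguments are lists of equal length, an entry for each row: "gripper": the closure, from 0 (fully open) to 1 (shut); "offset": the shift along the tool's x, y, z in m, a list of three; "turn": the turn about the tool's y in degrees. In form: {"gripper": [gripper, ...], "offset": [[tx, ty, tz], ...], "turn": [turn, ...]}. A call has 1 to 20 rows; each row shifts and turns the commanded pose from where the row before left it, along the tool's axes as they then stand; what a row does not reach is not made up. A row lasts 1/12 s, in which the tool goes at most 41.7 mm and 7.16 degrees, less where a joint would pass 70% of its speed; a pose out of reach is approached as far as the arm can. A call is refused whole if a number of a shift passes 0.0417 or a number of a turn 7.16, either way. A call with a gripper value outside its range is refused whole. The fingers move at their own pace and stop on an object; "force" is the grip in N (left out, the last holds). Time passes only in rows, so rows that do not move let the fingers close. It gives the time, the measured TCP pose, the force and the opening at its end, in the units of the state.
- ctrl.sense(): the state, without advancing time (a new reading comes with each control period).
- ctrl.capture(name): name is "scene" or "side" or "wrist"; returns (picture, depth): 384x512x3 uint8, red, green, blue; 384x512 float32, mm along the optical axis (not along the pixel's ray), 0 where there is no reading.
- ctrl.camera_params(name): a dict with "fovy" (degrees; the focal length in pixels is half the picture's height over the tangent of half this angle, whatever the lens; pixels are square), "cx", "cy" (the principal point, pixels), "view" (4x4, takes a point from world to camera coordinates); the wrist camera has in their place "tool_from_camera" (4x4, takes a point from camera to tool coordinates, whose origin is the TCP and whose axes are the tool frame's). Camera axes: x right, y down, z forward; pixel columns grow to the right and rows downward; lengths in mm; the calibration is good to about 2 mm. A picture is of the moment at which its call begins: read the wrist's pose just before it. camera_params takes no time and is no camera call.
- ctrl.finish_job(): hands the job in, once; it reports no verdict.
Trained networks look in the newest picture that a camera, given by its name, has taken for a name from the list of things; names that differ only in an ending like _2 or _b are one class to them, and where a whole thing is asked for, a point or a joint stands for the part that bears it (a point fixed in the world has none). Each returns a list of dicts, best first, with "score" (0 to 1); they miss things now and then, are a little off and sometimes report something else, mostly with a low value. They report only what shows in the picture. A call takes as long as a camera call.
- ctrl.boxes_of(camera, query): "centre" ([x, y, z] in mm, in the coordinates of the camera as it stood for that picture, good to about 4 mm: the middle of the surface that is visible of it).
- ctrl.regions_of(camera, query): "mask" (384x512 bool, what is visible of it).
- ctrl.pinpoint(camera, query): "centre" ([x, y, z] in mm, in the coordinates of the camera as it stood for that picture, good to about 4 mm: a listed point, or the origin of a listed thing).
The state is a dict: "time_s": time; "joints": joint angles; "dq": joint speeds; "tau": joint torques, N m; "eef_pos": TCP position; "ee_rot": TCP orientation; "force": force on the tool from outside, world axes, zero at the start; "wrist_torque": the same for the moment, N m; "grip_width": opening from 0.0 (shut) to 1.0 (fully open).
Only numpy, scipy, OpenCV 4.12 (cv2) and the standard library are available. Lean on these libraries where they do the work, as an engineer would, in place of code of your own. Each camera call takes 0.05 s, during which the arm holds its last target.

### The job

Reset the pump drive whose lamp is red: push its sliding guard open by the black rib, reach the fingertips into the well and press the sunken orange key all the way down for a moment, then let it come up and push the guard fully closed again. Only push and press with the fingers: leave the green-lamp drive's guard and key alone, and do not pick up, shove or knock over the bottles, jar and beaker around. Finish with the hand clear of everything.

Things in the scene. Friction and masses are not known exactly. Their poses are not given: they have to be found in the camera images.
- drive_fault: fixed white pump drive with a RED lamp dome (22 mm wide, 12 mm high) on its top at local x +83, y +48 mm. Case 200 (x) x 130 (y) x 90 mm high, grey pump head 35 mm deep on the far (+x) face. Origin: centre of the underside; x runs from the front panel (display, knob) to the pump head, z up. Finger well in the top, at local x -35, y 0, under a grey sliding guard
- rib_fault (a point): middle of the top edge of the guard rib on the red-lamp drive (110.5 mm above the table); moves with the guard
- well_fault (a point): centre of the well's mouth in the top of the red-lamp drive, 90 mm above the table; axes as the drive. Well round, 48 mm across, 34 mm deep, the key standing up from its floor
- key_fault_top (a point): centre of the key's top face on the red-lamp drive: 72 mm above the table (18 mm below the well's mouth) when up, 66 mm when pressed
- guard_fault (a joint): guard of the RED-lamp drive: grey plate 66x66x4 mm, top at 94.5 mm, with a black upright rib across its middle, 8 mm thick (x), 44 long (y), 16 high; runs between 6 mm high rails at y +-37 mm. 0 = closed (rib over the well's centre), 0.062 m = open, moving along the drive's +x. About 2 N friction, stays where left, hard stops; may start up to 12 mm ajar
- key_fault (a joint): travel of the orange key, 28 mm across, sunk in the RED-lamp drive's well: 0 = up, 0.006 m = fully down. Sprung: moves from about 1.5 N, fully down at about 5 N, comes back up by itself
- drive_ok: fixed white pump drive with a GREEN lamp dome (22 mm wide, 12 mm high) on its top at local x +83, y +48 mm. Case 200 (x) x 130 (y) x 90 mm high, grey pump head 35 mm deep on the far (+x) face. Origin: centre of the underside; x runs from the front panel (display, knob) to the pump head, z up. Finger well in the top, at local x -35, y 0, under a grey sliding guard. Leave alone
- guard_ok (a joint): guard of the GREEN-lamp drive: grey plate 66x66x4 mm, top at 94.5 mm, with a black upright rib across its middle, 8 mm thick (x), 44 long (y), 16 high; runs between 6 mm high rails at y +-37 mm. 0 = closed (rib over the well's centre), 0.062 m = open, moving along the drive's +x. About 2 N friction, stays where left, hard stops; may start up to 12 mm ajar
- key_ok (a joint): travel of the orange key, 28 mm across, sunk in the GREEN-lamp drive's well: 0 = up, 0.006 m = fully down. Sprung: moves from about 1.5 N, fully down at about 5 N, comes back up by itself
- bottle: loose clear glass bottle with a red cap, 64 mm across, 100 mm high, stands between the drives, farther out; origin at the centre of its underside. Bystander
- jar: loose small amber jar with a white cap, 40 mm across, 60 mm high, stands between the drives, nearer the robot; origin at the centre of its underside. Bystander
- beaker: loose clear plastic beaker, open, 62 mm across, 85 mm high, stands to the robot's left; origin at the centre of its underside. Bystander
- reagent: loose white plastic bottle with a blue cap, 52 mm across, 110 mm high, stands to the robot's right; origin at the centre of its underside. Bystander

How it is judged:
By the outcome, as a careful person would: the job done as asked, in the order asked, and still so for the second after the job is handed in, with the robot touching nothing.
It also fails if it takes over 45 s, if anything falls off the work surface, if the arm or the gripper's body presses on something with over 40 N, if the wrist force passes 120 N, or if a joint passes its speed limit or range.

## Working session

There is one attempt and no reset: what is moved stays moved. The work goes in short steps, Python scripts to look and compute and a tool call to move; the robot and the scene stay as the last step left them, time stands still between calls to the robot, and variables do not carry over. Pictures are saved under pics/ and viewed, and the job is handed in when it is done.

Besides the shell and the picture viewer there is one more tool, called after "Emit:" as name([rows], argument=value, ...), one row to a line, values as JSON. drive_tool: Moves the arm, as the interface text tells. Its arguments: {"type":"object","properties":{"gripper":{"type":"array","items":{"type":"number"}},"offset":{"type":"array","items":{"type":"array","items":{"type":"number"}}},"turn":{"type":"array","items":{"type":"number"}},"force":{"type":"number"}},"required":["gripper","offset","turn"]}

```bash
mkdir -p pics
cat > h.py <<'E'
from rig import ctrl
import numpy as np, cv2
from scipy.spatial.transform import Rotation as R
def q2R(q): return R.from_quat([q[1],q[2],q[3],q[0]]).as_matrix()
def w_from_c(cam,s=None):
    p=ctrl.camera_params(cam)
    if 'view' in p: return np.linalg.inv(np.array(p['view']))
    T=np.eye(4);T[:3,:3]=q2R(s['ee_rot']);T[:3,3]=s['eef_pos'];return T@np.array(p['tool_from_camera'])
def save(n,im): cv2.imwrite('pics/'+n+'.png',im[:,:,::-1])
def tw(T,c): return (T@np.r_[c,1])[:3]
E
python3 - <<'E'
from h import *
print(ctrl.sense())
for cam in ['scene','side','wrist']:
    s=ctrl.sense();im,d=ctrl.capture(cam);save(cam+'0',im)
    T=w_from_c(cam,s)
    if cam=='wrist': print(ctrl.camera_params(cam)); continue
    for q in ['drive_fault','drive_ok','rib_fault','well_fault']:
        for r in ctrl.pinpoint(cam,q)[:2]: print(cam,q,round(r['score'],2),tw(T,r['centre']).round(1))
E
```

```text
{'time_s': 0.0, 'joints': array([-1.32641913e+00,  3.13456851e-01,  1.49844767e+00, -1.07552502e-05,
        1.33098609e+00, -2.23373568e-01]), 'dq': array([-0.00035657,  0.000952  , -0.00067978, -0.00037775,  0.00169922,
       -0.00083803]), 'tau': array([ 1.44183591e-04, -4.12269545e+01, -2.59738898e+01, -2.01124121e-04,
        4.18698110e-03,  1.08441009e-05]), 'eef_pos': array([ 236.64698502, -468.35079203,  230.72758137]), 'ee_rot': array([ 0.60258113, -0.60194428,  0.37084284, -0.37018191]), 'force': array([ 0.44445156,  1.12661923, -0.35324154]), 'wrist_torque': array([-0.02268015,  0.00208958, -0.0025484 ]), 'grip_width': 0.9984974318335916}
scene drive_fault 0.9 [ 516.6 -180.9    3.4]
scene drive_ok 0.87 [585.9 215.5   4.4]
scene rib_fault 0.84 [ 495.5 -178.1  110. ]
scene well_fault 0.77 [ 486.7 -178.2   85.9]
side drive_fault 0.64 [ 518.8 -178.3   -1.1]
side drive_ok 0.8 [583.2 219.2   0.9]
side rib_fault 0.75 [ 492.9 -174.4  109.5]
side well_fault 0.6 [ 488.1 -173.9   88.2]
{'fovy': 63.385696776618076, 'cx': 253.96052325301687, 'cy': 197.58568585822624, 'tool_from_camera': array([[ 9.99999728e-01, -7.15241692e-04,  1.78217998e-04,
        -1.09476517e-01],
       [-3.58851784e-04, -2.61199192e-01,  9.65284856e-01,
        -1.42389029e+02],
       [-6.43861576e-04, -9.65284658e-01, -2.61199378e-01,
         6.80200181e+01],
       [ 0.00000000e+00,  0.00000000e+00,  0.00000000e+00,
         1.00000000e+00]])}
```

View pics/scene0.png

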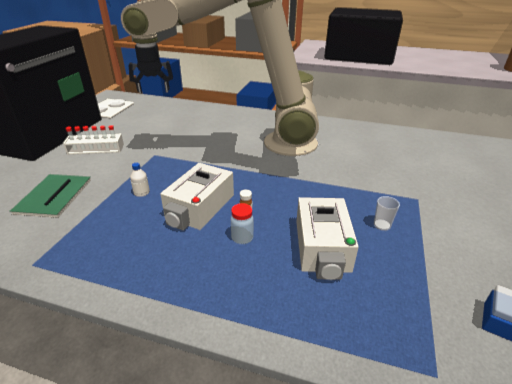

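View pics/side0.png

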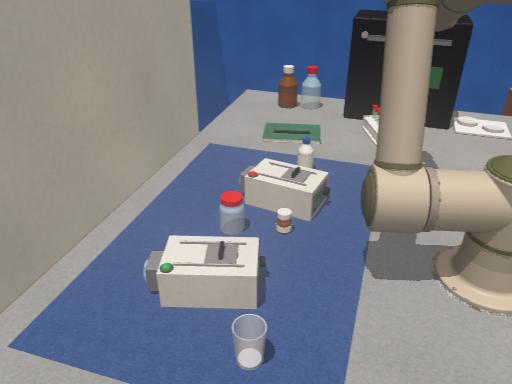

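View pics/wrist0.png

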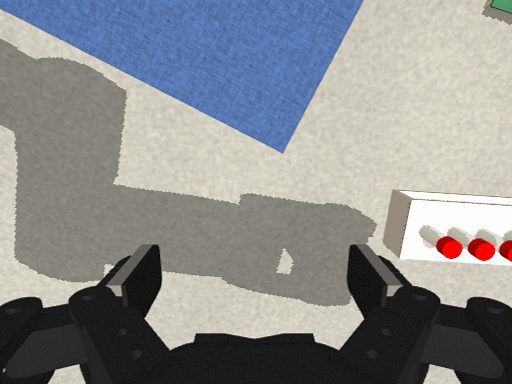

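The scene view shows the red-lamp drive at about (200,195) px, left of the bottle (242,225). Its lamp is at (196,200) and its rib at about (204,173). The green-lamp drive is at (325,235). In the side view the red lamp is at (253,175) and the rib at (296,172). Next I measure the yaw and the exact top geometry.

```bash
cat > m.py <<'E'
from h import *
def cloud(cam,d,T):
    p=ctrl.camera_params(cam);f=192/np.tan(np.radians(p['fovy']/2))
    v,u=np.mgrid[:384,:512]
    P=np.stack([(u-p['cx'])/f*d,(v-p['cy'])/f*d,d,np.ones_like(d)],-1)
    return (P@T.T)[...,:3]
E
python3 - <<'E'
from m import *
for cam in ['scene','side']:
    s=ctrl.sense();im,d=ctrl.capture(cam);T=w_from_c(cam,s);P=cloud(cam,d,T)
    m=ctrl.regions_of(cam,'drive_fault')[0]['mask']
    Q=P[m&(d>0)]; top=Q[(Q[:,2]>82)&(Q[:,2]<98)]
    r=cv2.minAreaRect(top[:,:2].astype(np.float32));print(cam,len(top),r,np.median(top[:,2]))
    hsv=cv2.cvtColor(im,cv2.COLOR_RGB2HSV)
    red=m&(hsv[...,1]>150)&((hsv[...,0]<8)|(hsv[...,0]>172))&(d>0)&(P[...,2]>85)
    print('lamp',red.sum(),P[red].mean(0))
    blk=m&(hsv[...,2]<60)&(P[...,2]>97)&(d>0)
    print('rib',blk.sum(),P[blk].mean(0), P[blk][:,2].max())
    if blk.sum()>5: print(cv2.minAreaRect(P[blk][:,:2].astype(np.float32)))
    for q in ['bottle','jar','reagent','beaker']:
        for r in ctrl.pinpoint(cam,q)[:1]: print(cam,q,round(r['score'],2),tw(T,r['centre']).round(1))
s=ctrl.sense();print(q2R(s['ee_rot']).round(3))
E
```

```text
scene 1576 ((520.0842895507812, -179.1228485107422), (132.13552856445312, 203.33348083496094), 81.2960433959961) 91.61502601124897
lamp 28 [ 614.72459419 -142.85466628   99.286404  ]
rib 50 [ 497.18971642 -173.82718024  105.33645548] 112.56549268243327
((496.9503479003906, -175.47947692871094), (42.1536865234375, 7.100336074829102), 81.90898132324219)
scene bottle 0.91 [618.6  -3.4   1.4]
scene jar 0.58 [488.3 -36.1   5.9]
scene reagent 0.88 [ 514.  -395.6    4.4]
scene beaker 0.7 [ 4.459e+02  3.768e+02 -1.000e-01]
side 1701 ((518.29443359375, -177.21083068847656), (137.0159454345703, 201.66375732421875), 80.63079833984375) 90.61645180108565
lamp 20 [ 607.75990213 -137.1925495    97.9449577 ]<stdin>:11: RuntimeWarning: Mean of empty slice.
  ret = um.true_divide(
Traceback (most recent call last):
ValueError: zero-size array to reduction operation maximum which has no identity
```

Run:
```python
from m import *
s=ctrl.sense();M=q2R(s['ee_rot']);print(s['time_s'],s['eef_pos']);print(M.round(3), np.degrees(np.arctan2(M[1,2],M[0,2])))
```

```text
0.95 [ 236.70008758 -468.62404574  231.28812657]
[[ 0.451 -0.     0.893]
 [-0.893  0.     0.451]
 [-0.    -1.    -0.   ]] 26.80226656484491
```

Emit:
drive_tool([
  [-0.0188, 0.003, 0.0306],
  [-0.0188, 0.003, 0.0306],
  [-0.0188, 0.003, 0.0306],
  [-0.0188, 0.003, 0.0306],
  [-0.0188, 0.003, 0.0306],
  [-0.0188, 0.003, 0.0306],
  [-0.0188, 0.003, 0.0306],
  [-0.0188, 0.003, 0.0306],
  [-0.0188, 0.003, 0.0306],
  [-0.0188, 0.003, 0.0306],
  [0, 0, 0],
  [0, 0, 0],
  [0, 0, 0],
  [0, 0, 0],
  [0, 0, 0],
  [0, 0, 0],
], gripper=[1, 1, 1, 1, 1, 1, 1, 1, 1, 1, 1, 1, 1, 1, 1, 1], turn=[0, 0, 0, 0, 0, 0, 0, 0, 0, 0, 7.15, 7.15, 7.15, 7.15, 7.15, 0])

```text
time_s: 2.28
eef_pos: [425.1, -162.8, 201.3]
ee_rot: [-0.458, 0.458, -0.538, 0.539]
force: [-0.8, -0.0, 0.3]
grip_width: -0.001
```

```bash
cat > w.py <<'E'
from m import *
import sys
n=sys.argv[1]
s=ctrl.sense();M=q2R(s['ee_rot']);print(s['time_s'],s['eef_pos'].round(1),np.degrees(np.arctan2(M[1,2],M[0,2])).round(2),s['force'].round(2),s['grip_width'])
im,d=ctrl.capture('wrist');save(n,im);T=w_from_c('wrist',s);P=cloud('wrist',d,T)
np.savez('pics/'+n+'.npz',im=im,d=d,P=P)
for q in ['drive_fault','rib_fault','well_fault','key_fault_top']:
    for r in ctrl.pinpoint('wrist',q)[:1]: print(q,round(r['score'],2),tw(T,r['centre']).round(1))
E
python3 w.py w1
```

```text
2.2833 [ 425.1 -162.8  201.3] -9.2 [-0.79 -0.03  0.31] -0.0012851803715933038
drive_fault 0.71 [ 517.  -177.5    1.3]
rib_fault 0.82 [ 494.6 -175.   109.9]
well_fault 0.93 [ 486.2 -172.5   89.4]
```

View pics/w1.png

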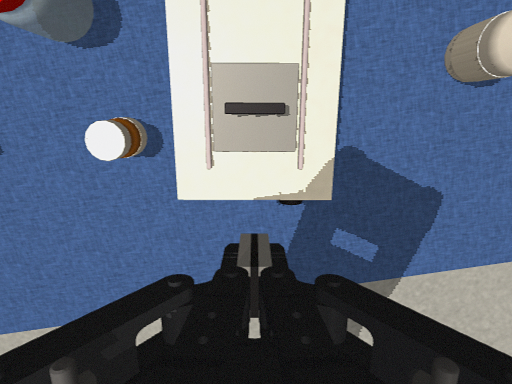

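The wrist view is square-on. The rib is at about (255,108), the plate spans columns 212–298, the rails run along columns 208 and 302, and the shut fingertips are at (253,240). I'll refine the geometry from this depth image.

Run:
```python
from m import *
z=np.load('pics/w1.npz');P=z['P'];im=z['im'];d=z['d']
v,u=np.mgrid[:384,:512]
hsv=cv2.cvtColor(im,cv2.COLOR_RGB2HSV)
roi=(v<215)&(u>160)&(u<350)&(d>0)
top=roi&(P[...,2]>80)&(P[...,2]<93)&(hsv[...,2]>150)
rib=roi&(P[...,2]>106)&(hsv[...,2]<80)
print('rib',rib.sum(),P[rib].mean(0),cv2.minAreaRect(P[rib][:,:2].astype(np.float32)))
t=P[top];print('top z',np.median(t[:,2]))
r=cv2.minAreaRect(t[:,:2].astype(np.float32));print(r)
rail=roi&(P[...,2]>94)&(P[...,2]<101)&((u<213)|(u>297))
for a in (rail&(u<230),rail&(u>280)):
    Q=P[a][:,:2];l=cv2.fitLine(Q.astype(np.float32),cv2.DIST_HUBER,0,.01,.01).ravel();print('rail',a.sum(),np.degrees(np.arctan2(l[1],l[0])),Q.mean(0))
pl=roi&(P[...,2]>92)&(P[...,2]<97)&(abs(u-255)<38)
print('plate',pl.sum(),np.median(P[pl][:,2]),cv2.minAreaRect(P[pl][:,:2].astype(np.float32)))
# front edge: in drive axes
a=np.radians(-9.2);ex=np.array([np.cos(a),np.sin(a)]);ey=np.array([-ex[1],ex[0]])
tx=t[:,:2]@ex;ty=t[:,:2]@ey
print('front x',np.percentile(tx,[0,.2,1]),'y',np.percentile(ty,[.5,99.5]))
print('rib x',P[rib][:,:2].mean(0)@ex,'y',P[rib][:,:2].mean(0)@ey)
tip=(v>228)&(v<265)&(abs(u-255)<20)&(d>0)
print('tip',np.percentile(P[tip][:,2],[1,10,50]))
```

```text
rib 656 [ 495.72503004 -173.37574392  110.25568552] ((495.73016357421875, -173.44528198242188), (42.97867965698242, 6.978710174560547), 80.76358795166016)
top z 89.79825067000941
((496.73974609375, -173.31480407714844), (130.64218139648438, 150.1179962158203), 80.67545318603516)
rail 967 -9.392154 [ 518.73206393 -139.83967936]
rail 905 -9.347694 [ 507.61735777 -212.34303218]
plate 5993 94.2783987893304 ((507.4412536621094, -174.8447265625), (59.36354446411133, 113.83013916015625), 81.99545288085938)
front x [442.95685892 443.26672803 444.25437311] y [-156.08818586  -27.05767275]
rib x 517.0676745165981 y -91.88837773796594
tip [ -0.83465759   0.42660713 218.92104372]
```

Emit:
drive_tool([
  [-0.0002, 0.02, 0.008],
  [-0.0002, 0.02, 0.008],
  [-0.0002, 0.02, 0.008],
  [-0.0002, 0.02, 0.008],
  [-0.0002, 0.02, 0.008],
  [0, 0, 0],
  [0, 0, 0.008],
  [0, 0, 0.008],
  [0, 0, 0.008],
  [0, 0, 0.008],
  [0, 0, 0.008],
  [0, 0, 0.008],
  [0, 0, 0.008],
  [0, 0, 0],
], gripper=[1, 1, 1, 1, 1, 1, 1, 1, 1, 1, 1, 1, 1, 1], turn=[0, 0, 0, 0, 0, 0, 0, 0, 0, 0, 0, 0, 0, 0])

```text
time_s: 3.7
eef_pos: [521.6, -177.0, 101.4]
ee_rot: [-0.46, 0.459, -0.537, 0.538]
force: [-0.9, 1.0, -0.1]
grip_width: -0.002
```

```bash
python3 w.py w2
```

```text
3.7 [ 521.6 -177.   101.4] -8.93 [-0.95  0.96 -0.06] -0.002299928763222468
drive_fault 0.78 [ 518.8 -178.4   -1.3]
rib_fault 0.57 [ 537.  -181.6  107. ]
```

View pics/w2.png

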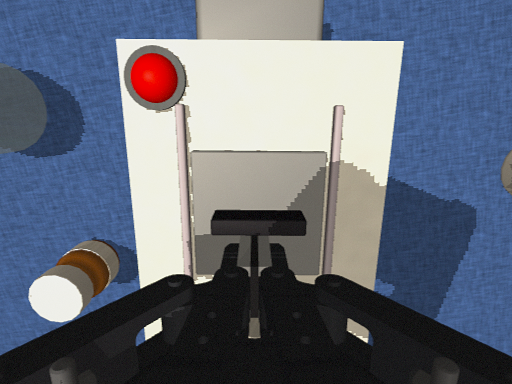

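The guard is moving with the fingers: rib at (258,222), and red lamp at (153,77) with no contact. About 12 mm remains to the stop.

Emit:
drive_tool([
  [0, 0, 0.006],
  [0, 0, 0.004],
  [0, 0, 0.002],
  [0, 0, 0],
], gripper=[1, 1, 1, 1], turn=[0, 0, 0, 0])

```text
time_s: 4.28
eef_pos: [531.8, -178.6, 101.2]
ee_rot: [0.459, -0.46, 0.538, -0.537]
force: [-3.9, 1.7, 1.9]
grip_width: -0.002
```

Emit:
drive_tool([
  [0, 0, 0.002],
  [0, 0, 0],
  [0, 0, -0.02],
  [0, -0.02, -0.02],
  [0, -0.03, -0.03],
  [0, -0.03, -0.03],
  [0, 0, 0],
  [0, 0, 0],
], gripper=[1, 1, 1, 1, 1, 1, 1, 1], turn=[0, 0, 0, 0, 0, 0, 0, 0])

```text
time_s: 4.95
eef_pos: [436.5, -164.0, 182.1]
ee_rot: [-0.46, 0.459, -0.536, 0.539]
force: [0.5, 0.8, -0.1]
grip_width: 0.002
```

```bash
python3 w.py w3
python3 - <<'E'
from m import *
z=np.load('pics/w3.npz');P=z['P'];im=z['im'];d=z['d']
v,u=np.mgrid[:384,:512];hsv=cv2.cvtColor(im,cv2.COLOR_RGB2HSV)
roi=(v<235)&(u>140)&(u<370)&(d>0)
a=np.radians(-9.2);ex=np.array([np.cos(a),np.sin(a)]);ey=np.array([-ex[1],ex[0]])
rib=roi&(P[...,2]>106)&(hsv[...,2]<80)
key=roi&(hsv[...,0]>5)&(hsv[...,0]<22)&(hsv[...,1]>140)&(P[...,2]>60)&(P[...,2]<85)&(abs(u-255)<60)
for n,m in(('rib',rib),('key',key)):
    Q=P[m];c=cv2.minAreaRect(Q[:,:2].astype(np.float32));c0=np.array(c[0])
    print(n,m.sum(),c,np.median(Q[:,2]),'drive',c0@ex,c0@ey, 'px',u[m].mean(),v[m].mean())
E
```

```text
4.95 [ 436.5 -164.   182.1] -8.99 [ 0.51  0.85 -0.05] 0.0024862299247961728
drive_fault 0.97 [ 516.3 -176.    -1.7]
rib_fault 0.75 [ 541.6 -183.8  105. ]
well_fault 0.71 [ 484.5 -175.6   91.1]
key_fault_top 0.82 [ 486.  -175.2   73.3]
rib 1030 ((500.38134765625, -174.51063537597656), (43.15845489501953, 104.52864837646484), 81.21704864501953) 110.23275954642686 drive 521.8455422863468 -92.26421265843338 px 255.8621359223301 42.72233009708738
key 924 ((487.1766052246094, -171.4618377685547), (26.632495880126953, 26.914649963378906), 81.3396224975586) 71.70535058045198 drive 508.3232167786196 -91.36582387841496 px 254.67857142857142 135.3160173160173
```

View pics/w3.png

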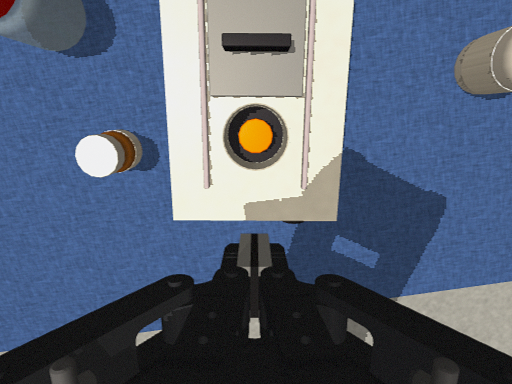

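The guard is open and the orange key is fully exposed at (255,135). Measured position is (487.2, −171.5, 71.7). I'm moving over it and descending.

Emit:
drive_tool([
  [-0.0003, 0, 0.026],
  [-0.0004, 0, 0.025],
  [0, 0.02, 0],
  [0, 0.02, 0],
  [0, 0.02, 0],
  [0, 0.015, 0],
  [0, 0.012, 0],
  [0, 0.01, 0],
  [0, 0.005, 0],
  [0, 0, 0],
], gripper=[1, 1, 1, 1, 1, 1, 1, 1, 1, 1], turn=[0, 0, 0, 0, 0, 0, 0, 0, 0, 0])

```text
time_s: 6.03
eef_pos: [486.4, -170.5, 76.9]
ee_rot: [0.459, -0.46, 0.538, -0.537]
force: [-1.1, -0.3, -0.6]
grip_width: 0.002
```

Emit:
drive_tool([
  [0, 0.003, 0],
  [0, 0.003, 0],
  [0, 0.002, 0],
  [0, 0, 0],
], gripper=[1, 1, 1, 1], turn=[0, 0, 0, 0])

```text
time_s: 6.37
eef_pos: [487.0, -171.0, 70.5]
ee_rot: [-0.46, 0.459, -0.537, 0.538]
force: [0.6, -0.2, 1.9]
grip_width: 0.001
```

Emit:
drive_tool([
  [0, 0.002, 0],
  [0, 0.002, 0],
  [0, 0.001, 0],
  [0, 0, 0],
], gripper=[1, 1, 1, 1], turn=[0, 0, 0, 0])

```text
time_s: 6.7
eef_pos: [487.0, -171.0, 66.0]
ee_rot: [-0.46, 0.459, -0.537, 0.538]
force: [0.1, 0.2, 8.0]
grip_width: 0.001
```

Emit:
drive_tool([
  [0, 0.001, 0],
  [0, 0, 0],
  [0, 0, 0],
  [0, 0, 0],
  [0, 0, 0],
], gripper=[1, 1, 1, 1, 1], turn=[0, 0, 0, 0, 0])

```text
time_s: 7.12
eef_pos: [487.1, -171.0, 65.8]
ee_rot: [-0.46, 0.459, -0.537, 0.538]
force: [-3.9, 2.1, 18.3]
grip_width: 0.001
```

Force rose to 18 N at 65.8 mm, so the key is bottomed on its stop. I'm lifting out to look at it.

Emit:
drive_tool([
  [0, -0.004, 0],
  [0, -0.012, 0],
  [0, -0.02, 0],
  [0, -0.025, 0],
  [0, -0.025, 0],
  [0, -0.025, -0.02],
  [0, -0.006, -0.03],
  [0, 0, 0],
  [0, 0, 0],
], gripper=[1, 1, 1, 1, 1, 1, 1, 1, 1], turn=[0, 0, 0, 0, 0, 0, 0, 0, 0])

```text
time_s: 7.87
eef_pos: [436.7, -162.9, 181.6]
ee_rot: [-0.459, 0.459, -0.537, 0.538]
force: [-0.6, -0.0, 0.5]
grip_width: -0.004
```

```bash
cat > k.py <<'E'
from m import *
import sys
z=np.load('pics/'+sys.argv[1]+'.npz');P=z['P'];im=z['im'];d=z['d']
v,u=np.mgrid[:384,:512];hsv=cv2.cvtColor(im,cv2.COLOR_RGB2HSV)
roi=(v<225)&(u>205)&(u<305)&(d>0)
a=np.radians(-9.2);ex=np.array([np.cos(a),np.sin(a)]);ey=np.array([-ex[1],ex[0]])
rib=roi&(P[...,2]>106)&(P[...,2]<114)&(hsv[...,2]<80)
key=roi&(hsv[...,0]>5)&(hsv[...,0]<22)&(hsv[...,1]>140)&(P[...,2]>55)&(P[...,2]<85)
for n,m in(('rib',rib),('key',key)):
    Q=P[m]
    if len(Q)<5: print(n,'none');continue
    c0=np.median(Q[:,:2],0);print(n,len(Q),np.median(Q[:,2]),'drive',c0@ex,c0@ey)
E
python3 w.py w4; python3 k.py w4; python3 k.py w3; python3 k.py w1
```

```text
7.8667 [ 436.7 -162.9  181.6] -8.98 [-0.57 -0.    0.47] -0.003948007307974231
drive_fault 0.65 [621.   -2.8  -3.3]
rib_fault 0.7 [ 5.227e+02 -1.762e+02 -4.000e-01]
well_fault 0.67 [ 489.9 -175.4   91. ]
key_fault_top 0.6 [ 485.2 -175.9   75.6]
rib 1026 110.11977178457293 drive 569.5443897741034 -91.8709995589946
key 962 71.64235185771584 drive 508.24076648960516 -91.86535525478767
rib 1016 110.22119858546759 drive 569.5877543117999 -91.84274755963978
key 959 71.66288624128987 drive 508.2608096082118 -91.95371445508248
rib 656 110.28378392826961 drive 517.0841108574904 -91.88591663102184
key none
```

View pics/w4.png

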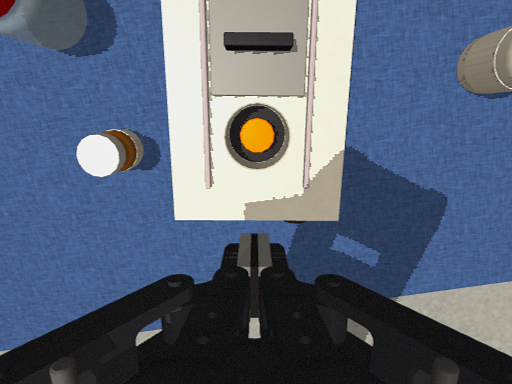

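The key is back up at 71.6 mm and the rib is at drive x 569.5. I'm now going over to the rib's far side and pushing the guard closed.

Emit:
drive_tool([
  [0, 0, 0.03],
  [0, 0, 0.03],
  [0, 0, 0.03],
  [0, 0, 0.03],
  [0, 0, 0.03],
  [0, 0, 0],
  [0, 0.025, 0],
  [0, 0.025, 0],
  [0, 0.02, 0],
  [0, 0.01, 0],
  [0, 0, 0],
  [0, 0, -0.01],
  [0, 0, -0.01],
  [0, 0, -0.01],
  [0, 0, -0.01],
  [0, 0, -0.01],
  [0, 0, -0.01],
  [0, 0, -0.01],
  [0, 0, 0],
], gripper=[1, 1, 1, 1, 1, 1, 1, 1, 1, 1, 1, 1, 1, 1, 1, 1, 1, 1, 1], turn=[0, 0, 0, 0, 0, 0, 0, 0, 0, 0, 0, 0, 0, 0, 0, 0, 0, 0, 0])

```text
time_s: 9.7
eef_pos: [516.0, -175.5, 102.6]
ee_rot: [-0.46, 0.459, -0.537, 0.538]
force: [-0.1, -0.2, -0.2]
grip_width: 0.003
```

Run:
```python
from m import *
s=ctrl.sense();p=s['eef_pos'];print(p,p[0]*.9871-p[1]*.1599,p[0]*.1599+p[1]*.9871,s['force'])
im,d=ctrl.capture('side');save('s5',cv2.resize(im[100:320,150:400],None,fx=3,fy=2.7))
```

```text
[ 516.00548186 -175.50865203  102.60442563] 537.4128446063679 -90.73531386922268 [-0.12718816 -0.2035879  -0.16189217]
```

View pics/s5.png

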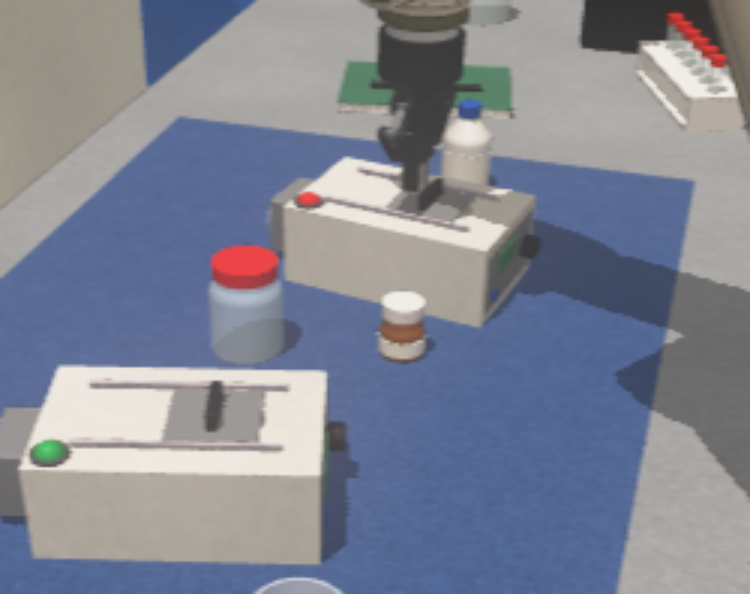

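The side view shows the fingers on the far side of the rib, with the guard moving toward closed. About 14 mm remains, to TCP drive x ≈ 523.

Emit:
drive_tool([
  [0, 0, -0.005],
  [0, 0, -0.005],
  [0, 0, -0.003],
  [0, 0, -0.001],
  [0, 0, 0],
], gripper=[1, 1, 1, 1, 1], turn=[0, 0, 0, 0, 0])

```text
time_s: 10.17
eef_pos: [502.3, -173.3, 101.3]
ee_rot: [0.459, -0.459, 0.538, -0.537]
force: [0.6, 0.2, 0.7]
grip_width: -0.004
```

Emit:
drive_tool([
  [0, 0, -0.001],
  [0, 0, -0.001],
  [0, 0, 0],
], gripper=[1, 1, 1], turn=[0, 0, 0])

```text
time_s: 10.42
eef_pos: [500.4, -173.0, 101.2]
ee_rot: [0.459, -0.46, 0.537, -0.537]
force: [1.1, -0.0, 1.8]
grip_width: 0.001
```

Emit:
drive_tool([
  [0, 0, -0.001],
  [0, 0, -0.001],
  [0, 0, 0],
], gripper=[1, 1, 1], turn=[0, 0, 0])

```text
time_s: 10.67
eef_pos: [499.9, -172.9, 101.3]
ee_rot: [-0.46, 0.458, -0.536, 0.539]
force: [10.6, -0.7, -2.9]
grip_width: -0.003
```

Force stepped to 10.6 N and motion stalled, so the guard is at its closed stop. I'm backing off, lifting and looking.

Emit:
drive_tool([
  [0, 0, 0.006],
  [0, 0, 0.015],
  [0, -0.02, 0],
  [0, -0.03, 0],
  [0, -0.03, 0],
  [0, 0, -0.025],
  [0, 0, -0.025],
  [0, 0, -0.025],
  [0, 0, -0.025],
  [0, 0, 0],
  [0, 0, 0],
], gripper=[1, 1, 1, 1, 1, 1, 1, 1, 1, 1, 1], turn=[0, 0, 0, 0, 0, 0, 0, 0, 0, 0, 0])

```text
time_s: 11.58
eef_pos: [419.9, -160.3, 181.3]
ee_rot: [0.459, -0.459, 0.538, -0.537]
force: [0.3, 0.5, -0.4]
grip_width: -0.002
```

```bash
python3 w.py w6; python3 k.py w6; python3 -c "
from h import *
im,d=ctrl.capture('scene');save('sc6',im)
im,d=ctrl.capture('side');save('sd6',im)"
```

```text
11.5833 [ 419.9 -160.3  181.3] -8.99 [ 0.32  0.55 -0.36] -0.0023209494793961535
drive_fault 0.96 [ 5.185e+02 -1.758e+02  1.000e-01]
rib_fault 0.93 [ 484.5 -173.9  110.4]
well_fault 0.79 [ 487.8 -175.7   89.4]
key_fault_top 0.25 [ 486.3 -175.7  111.2]
rib 821 110.17224378758374 drive 508.1444728120102 -92.14974903750094
key none
```

View pics/w6.png

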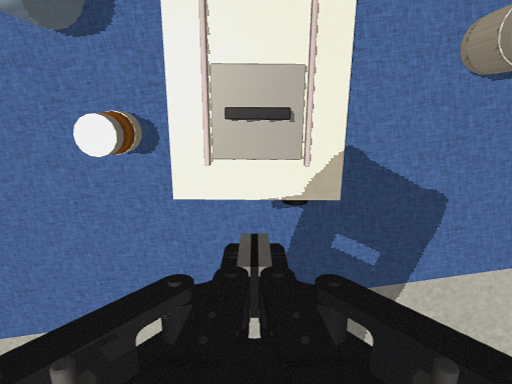

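View pics/sc6.png

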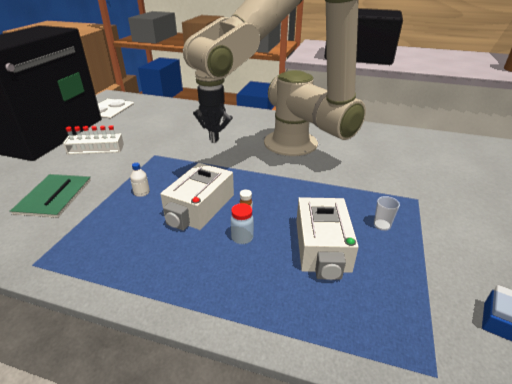

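The rib is at drive x 508.1 against a key/well centre of 508.2, so the guard is fully closed. The scene view shows the bystanders and the green-lamp drive where they were. The hand is clear at z 181. Handing in.

```bash
python3 -c "
from h import *
print(ctrl.finish_job())"
```

```text
the job is handed in; nothing more can be done
None
```

I reset the red-lamp drive and handed the job in at about 12 s of the 45 s allowed.

- **Guard opened:** I pushed it open by its rib, about 61 mm of the 62 mm travel, which left the well fully clear.
- **Key pressed:** I pressed it to its stop, with the TCP at 65.8 mm. The force rose from 8 to 18 N there, and I held it for about 0.4 s.
- **Key released:** it came back up by itself, measured at 71.6 mm.
- **Guard closed:** I pushed the rib back from the far side until it stalled on the stop at 10.6 N. The last wrist view puts the rib within about 0.1 mm of the well centre.
- **Surroundings:** in the last scene picture the green-lamp drive, bottle, jar, beaker and reagent bottle look unmoved. I checked that by eye and did not measure it. The hand ended clear at a height of 181 mm, with under 1 N on the wrist.

Two readings disagreed. While the guard was open and being closed, the networks' rib and drive points were sometimes off by tens of mm, so I went by the depth images. In the last view the network also gave a weak key detection (score 0.25) at rib height, which I ignored because the guard covers the key.

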